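# Unlock the game case's push-in handle and stow it

## Task

The game is over: take the push-in carrying handle off the wooden game case. Push the red release collar fully in towards the case while you draw the handle straight out without forcing it, then set the handle down gently, without dropping it, to lie flat in the empty long bay of the wooden tray and let go of it. Leave the pucks and the blue sprayer where they are.

Things in the scene. Friction and masses are not known exactly. Their poses are not given: they have to be found in the camera images.
- case: Wooden game case, fixed to the table, with a push-in coupler on its -x face. Origin on the table straight under the coupler's axis, 21 mm in front of the black coupler body; z up. The axis is level, along the case's x, 58 mm above the table. Behind the coupler the box spans x 75 to 225 mm, y -110 to 110 mm, 95 mm high; fixed pucks on it reach 150 mm.
- collar (a point): Fixed point on the axis at the red collar's outer face at rest (case x 0; it does not move with the collar). Collar: 44 mm ring with a 36 mm hole round the tube and two flat wings 10 mm thick, out to 43 mm either side (y), from 20 mm below to 8 mm above the axis. It slides in 10 mm against a spring (6 N to start, 13 N at the end) to a hard stop. Over 60 N harms it.
- lock (a point): Point on the axis where two hidden steel teeth grip the handle's groove, 40 mm behind point collar, in the black coupler body (52 mm diameter, case x 21 to 75 mm). They block any pull until the collar is in 5 mm; once the handle has come out 2.5 mm with them open they only rub on it. So begin a pull with the collar on its stop. Pulling or wrenching the locked handle with over 100 N harms it.
- front (a point): Point on the axis 37 mm in front of point collar, on bare tube clear of the collar. Fingers astride the tube here can move towards the case, press the collar's wings in with their flanks until they feel the hard stop, close on the tube there and draw back at once, the collar springing out after them. Let go, the collar springs back out.
- handle: Carrying handle, aluminium tube 198 mm long, 28 mm diameter, 0.2 kg. Origin on its axis at mid-length; +x runs to the end in the coupler. Locked it lies along the case's x, origin at case x -26 mm, drooping up to 3 degrees. From the origin: bare tube -48 to +26 mm, black sleeve -83 to -48, wooden end block 34 mm square -99 to -83, groove +60 to +69. Drawn out by 120 mm it is clear of the collar.
- tray: Low wooden tray, fixed to the table, 266 (x) x 234 (y) mm, outer walls and divider 22 mm high and 8 mm thick, floor 6 mm thick. Origin on the table under its centre; z up. The narrow bay on its -y side holds fixed pucks, up to 41 mm high; the wide bay on its +y side is empty.
- bay (a point): Centre of the empty bay's floor, 6 mm above the table, in the tray's axes: the bay is 250 mm along x and about 124 mm along y (clear inside). The handle fits only along x, either way round. Lying there, its axis is about 15 mm above the bay's floor (tilted under 2 degrees by its end block).
- puck_a: Loose wooden game puck, 54 mm diameter, 20 mm high, origin under its centre; bystander.
- puck_b: Loose wooden game puck, the same, bystander.
- sprayer: Blue plastic sprayer bottle standing on the table, 68 mm diameter, 157 mm high with its pump grip, origin under its centre; bystander.
Not all that is in view belongs to the job. What is meant by the handle is not pink or turquoise, and is the smaller of those in its own colour.

How it is judged:
By the outcome, as a careful person would: the job done as asked, in the order asked, and still so for the second after the job is handed in, with the robot touching nothing.
It also fails if it takes over 58 s, if anything falls off the work surface, if the arm or the gripper's body presses on something with over 40 N, if the wrist force passes 120 N, or if a joint passes its speed limit or range.

## Robot

A 6-joint arm with a two-finger parallel gripper is mounted at the origin on the work surface. World frame = base frame: x ahead of the robot, y to its left, z up, the work surface at z = 0. Lengths are in m, angles in rad, forces in N, time in s.
With the tool pointing down it reaches from about 0.4 to 0.825 m from the base axis. Payload 7 kg.
Tool frame: the origin (TCP) lies between the finger pads; the fingertips stand 22 mm ahead of it and the grasp point (between the pads) lies 3 mm ahead of it; z points along the fingers, y is the line along which they close (so a half turn about z gives the same grasp; the last joint's range is limited). The gripper opens to 85 mm and grips with 20 to 120 N. Pads are 22 mm wide; open, the fingers measure 114 mm over their backs; the gripper's body (76 mm by 85 mm) begins 54 mm behind the grasp point. The pads swing forward as they close: fully open they stand 13 mm farther back than shut.
Start: joints at [-0.931, 0.359, 0.012, 0, -1.224, -0.288], TCP at [0.233, -0.634, 0.215] pointing down, gripper open.
Joint ranges: [-3.07, 3.07], [-1.43, 2.12], [-1.02, 1.25], [-3.03, 1.67], [-3.05, -0], [-3.03, 3.03]. Speed limits (rad/s): [2.39, 2.39, 3.01, 3.14, 3.14, 3.14].

## Interface

Orientations are given as a unit quaternion [w, x, y, z].
In Python, from plant import monitor, capture, robot gives the robot as it stands. The module is installed in compiled form; this text tells all that it offers.
- The arm moves only by the tool drive_tool, never from a script. Its arguments are lists of equal length, an entry for each row: "dp": the shift along the world's x, y, z in cm, a list of three; "turn": the turn, a rotation vector about the world's x, y, z in rad, a list of three. A call has 1 to 5 rows; each row is the pose to reach, as a shift and turn from the pose commanded when the call began; what a row does not reach only later rows make up. A row lasts 1/10 s, in which the tool goes at most 50 mm and 8.59 degrees, less where a joint would pass 70% of its speed; a pose out of reach is approached as far as the arm can. A call with a gripper value outside its range is refused whole. "grip" is the finger opening in cm, from 0 to 8.54, set as the call begins (left out, the last holds). The fingers move at their own pace and stop on an object; "squeeze" is the grip in N (left out, the last holds). Time passes only in rows, so rows that repeat a pose let the fingers close. It gives the time, the measured TCP pose, the force, the opening and the grip force at its end, in the units of the state.
- monitor.get_state(): the state, without advancing time (a new reading comes with each control period).
- capture(name): name is "scene" or "side" or "wrist"; returns a dict with "color" (480x640x3 uint8, red, green, blue), "fx", "fy", "cx", "cy" (pixels), "rvec" (rotation vector, rad) and "tvec" (3), from world to camera coordinates, as OpenCV has them; the wrist camera has in their place "T_tool_cam" (4x4, takes a point from camera to tool coordinates, whose origin is the TCP and whose axes are the flange's). Camera axes: x right, y down, z forward; pixel columns grow to the right and rows downward; lengths in m; the calibration is good to about 2 mm. A picture is of the moment at which its call begins: read the wrist's pose just before it. There is no depth.
- robot.sign_off(): hands the job in; it is judged then, once.
The state is a dict: "time_s": time; "joint_positions": joint angles; "qvel": joint speeds; "joint_torque": joint torques, N m; "ee_pos": TCP position; "orientation": TCP orientation; "ft_force": force on the tool from outside, world axes, zero at the start; "wrist_torque": the same for the moment, N m; "finger_gap": opening from 0.0 (shut) to 1.0 (fully open); "finger_force": force on a finger pad.
Only numpy, scipy, OpenCV 4.12 (cv2) and the standard library are available. Lean on these libraries where they do the work, as an engineer would, in place of code of your own. Each camera call takes 0.05 s, during which the arm holds its last target. There are 200 camera calls.

## Working session

There is one attempt and no reset: what is moved stays moved. The work goes in short steps, Python scripts to look and compute and a tool call to move; the robot and the scene stay as the last step left them, time stands still between calls to the robot, and variables do not carry over. Pictures are saved under pics/ and viewed, at most 10 in all, crops included, and the job is handed in when it is done.

Besides the shell and the picture viewer there is one more tool, called after "Emit:" as name(argument=value, ...) on one line, values as JSON. drive_tool: Moves the arm, as the interface text tells. Its arguments: {"type":"object","properties":{"dp":{"type":"array"},"turn":{"type":"array"},"grip":{"type":"number"},"squeeze":{"type":"number"}},"required":["dp","turn"]}

```bash
mkdir -p pics
python3 - <<'E'
from plant import monitor, capture, robot
import cv2, pickle
d={}
print(monitor.get_state())
for n in ("scene","side","wrist"):
    c=capture(n); d[n]=c; cv2.imwrite(f"pics/{n}0.png",c["color"][...,::-1])
    print(n,{k:v for k,v in c.items() if k!="color"})
pickle.dump(d,open("d0.pkl","wb"))
E
```

```text
{'time_s': 0.0, 'joint_positions': array([-9.30889387e-01,  3.59401246e-01,  1.10667491e-02, -3.52979946e-04,
       -1.22409310e+00, -2.88099434e-01]), 'qvel': array([ 0.00030532,  0.0027874 ,  0.00083627, -0.00045927,  0.00010475,
        0.00025697]), 'joint_torque': array([-7.03153000e-04, -5.83313620e+01,  2.93416250e+01,  6.93668291e+00,
       -6.08830145e-03,  2.87950058e-05]), 'ee_pos': array([ 0.23240288, -0.63319325,  0.21385734]), 'orientation': array([-2.16627020e-04, -1.74938776e-01,  9.84578962e-01,  8.03657527e-04]), 'ft_force': array([-0.04458076, -0.22396208,  0.39980302]), 'wrist_torque': array([ 0.01438888,  0.03922057, -0.00172891]), 'finger_force': 0.0, 'finger_gap': 0.9990197949471871}
scene {'fx': 433.769475492403, 'fy': 433.769475492403, 'cx': 324.50779427402955, 'cy': 230.2114097121024, 'rvec': array([ 1.93056819,  1.80572599, -0.54513753]), 'tvec': array([-0.13546046, -0.32510355,  1.27793475])}
side {'fx': 624.1127671969813, 'fy': 624.1127671969813, 'cx': 312.2074005219417, 'cy': 242.60979479865796, 'rvec': array([ 0.08598207, -2.93490439,  1.07137037]), 'tvec': array([ 0.45080038, -0.01508536,  1.56036374])}
wrist {'fx': 340.259623659079, 'fy': 340.259623659079, 'cx': 317.1362856161161, 'cy': 239.81736871408177, 'T_tool_cam': array([[-6.56165162e-04, -9.63235815e-01, -2.68656534e-01,
         6.78520127e-02],
       [ 9.99999784e-01, -6.39055790e-04, -1.51135709e-04,
        -5.43012367e-04],
       [-2.61071855e-05, -2.68656575e-01,  9.63236027e-01,
        -1.58905880e-01],
       [ 0.00000000e+00,  0.00000000e+00,  0.00000000e+00,
         1.00000000e+00]])}
```

View pics/scene0.png

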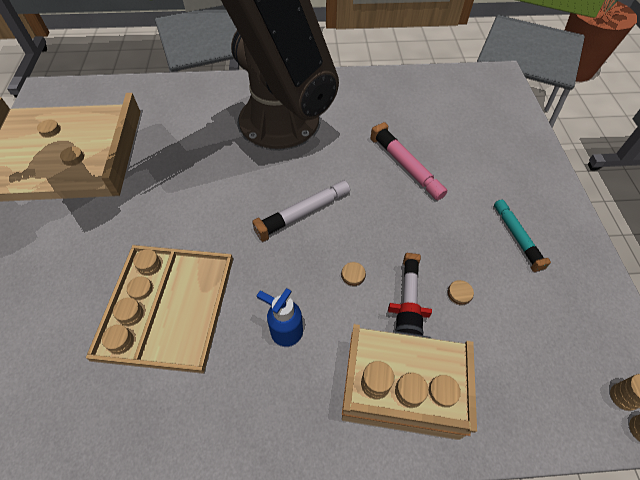

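View pics/side0.png

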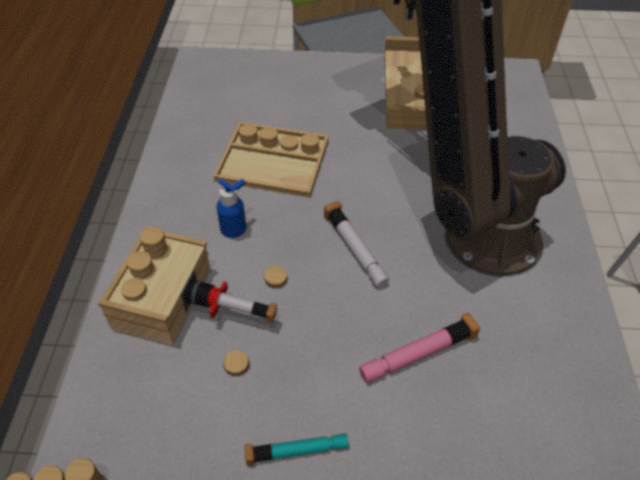

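Candidates in the scene view are:
- the white tube in the coupler (411,280)
- the larger loose white tube (305,210)
- the pink tube (408,160)
- the turquoise tube (522,235)

The side view shows the same set. By the description, the handle is the white one in the coupler, so I'll check it in a close crop and measure.

```bash
cat > h.py <<'E'
import numpy as np, cv2, pickle
def P(c):
    R=cv2.Rodrigues(c["rvec"])[0]; return R,c["tvec"]
def ray(c,uv):
    R,t=P(c); d=R.T@np.array([(uv[0]-c["cx"])/c["fx"],(uv[1]-c["cy"])/c["fy"],1]); return -R.T@t,d/np.linalg.norm(d)
def plane(c,uv,z):
    o,d=ray(c,uv); return o+d*(z-o[2])/d[2]
def two(c1,u1,c2,u2):
    o1,d1=ray(c1,u1);o2,d2=ray(c2,u2)
    s=np.linalg.lstsq(np.c_[d1,-d2],o2-o1,rcond=None)[0]
    a,b=o1+s[0]*d1,o2+s[1]*d2; return (a+b)/2,np.linalg.norm(a-b)
def proj(c,X):
    K=np.array([[c["fx"],0,c["cx"]],[0,c["fy"],c["cy"]],[0,0,1]])
    return cv2.projectPoints(np.atleast_2d(X).astype(float),c["rvec"],c["tvec"],K,None)[0][:,0]
E
python3 - <<'E'
from h import *
np.set_printoptions(precision=4,suppress=True)
d=pickle.load(open("d0.pkl","rb")); s,w=d["scene"],d["side"]
# tray, rough outer top corners
T=[plane(s,p,.022) for p in [(135,247),(231,255),(204,369),(89,358)]]
print("tray",T,[np.linalg.norm(T[i]-T[(i+1)%4]) for i in range(4)])
B=[plane(s,p,.095) for p in [(358,328),(474,342),(468,432),(345,418)]]
print("box",B,[np.linalg.norm(B[i]-B[(i+1)%4]) for i in range(4)])
for c,n in((s,"scene"),(w,"side")):
    im=cv2.cvtColor(c["color"],cv2.COLOR_RGB2HSV)
    m=((im[...,0]<6)|(im[...,0]>174))&(im[...,1]>190)&(im[...,2]>70)
    k,l,st,ce=cv2.connectedComponentsWithStats(m.astype(np.uint8))
    print(n,[(st[i],ce[i]) for i in range(1,k) if st[i,4]>25])
print("pucks",plane(s,(354,271),.02),plane(s,(461,290),.02),"sprayer base",plane(s,(286,332),.04))
a=s["color"][240:345,360:490]; b=w["color"][265:345,170:290]
a=cv2.resize(a,None,fx=3.8,fy=3.8,interpolation=3)[:,:490]; b=cv2.resize(b,None,fx=2.5,fy=2.5,interpolation=3)
o=np.zeros((400,800,3),np.uint8); o[:a.shape[0],:490]=a[:400]; o[:200,495:795]=b
cv2.imwrite("pics/crop1.png",o[...,::-1])
print("handle lengths", np.linalg.norm(plane(s,(262,228),.02)-plane(s,(345,187),.02)), plane(s,(262,228),.02),plane(s,(345,187),.02))
E
```

```text
tray [array([ 0.4354, -0.3327,  0.022 ]), array([ 0.471 , -0.1116,  0.022 ]), array([ 0.7274, -0.1508,  0.022 ]), array([ 0.6907, -0.3776,  0.022 ])] [np.float64(0.2239495075902159), np.float64(0.25941798078595757), np.float64(0.22984971520805783), np.float64(0.2591651881741041)]
box [array([0.6923, 0.1493, 0.095 ]), array([0.7336, 0.3613, 0.095 ]), array([0.884 , 0.3107, 0.095 ]), array([0.8485, 0.1094, 0.095 ])] [np.float64(0.2159841917665478), np.float64(0.15870862809517045), np.float64(0.2043348627571913), np.float64(0.16127190973987615)]
scene [(array([389, 303,  43,  14, 345], dtype=int32), array([409.7014, 308.5362]))]
side [(array([208, 283,  18,  34, 239], dtype=int32), array([214.159 , 297.6904]))]
pucks [0.5292 0.1646 0.02  ] [0.5912 0.3932 0.02  ] sprayer base [0.6698 0.0108 0.04  ]
handle lengths 0.23940338141608566 [ 0.3989 -0.0421  0.02  ] [0.2844 0.1681 0.02  ]
```

View pics/crop1.png

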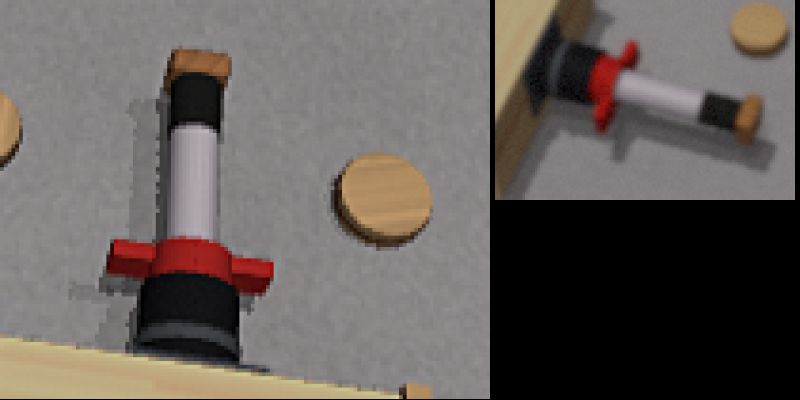

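The crop confirms the white tube in the red collar. Its sleeve edge is at scene (411,273) and it meets the collar at (410,303). The loose white one is about 240 mm long, so it is the larger one and not the target.

Run:
```python
from h import *
np.set_printoptions(precision=4,suppress=True)
d=pickle.load(open("d0.pkl","rb")); s,w=d["scene"],d["side"]
fit={}
for c,n,box in((s,"scene",(400,260,425,305)),(w,"side",(215,285,262,318))):
    im=cv2.cvtColor(c["color"],cv2.COLOR_RGB2HSV).astype(int)
    x0,y0,x1,y1=box
    sub=im[y0:y1,x0:x1]; rgb=c["color"][y0:y1,x0:x1].astype(int)
    m=((rgb.min(2)>150)).astype(np.uint8)
    k,l,st,ce=cv2.connectedComponentsWithStats(m); i=1+st[1:,4].argmax()
    ys,xs=np.nonzero(l==i); r=cv2.minAreaRect(np.c_[xs+x0,ys+y0].astype(np.float32))
    bp=cv2.boxPoints(r); e=sorted([(bp[j]+bp[(j+1)%4])/2 for j in range(4)],key=lambda p:p[0] if n=="side" else -p[1])
    print(n,st[i,4],r); fit[n]=(e[0],e[3]); print(e[0],e[3])
A,ga=two(s,fit["scene"][0],w,fit["side"][0]); B,gb=two(s,fit["scene"][1],w,fit["side"][1])
print("collar end",A,ga,"sleeve end",B,gb,"len",np.linalg.norm(A-B))
v=A-B; print("yaw",np.degrees(np.arctan2(v[1],v[0])),"pitch",np.degrees(np.arctan2(v[2],np.hypot(v[0],v[1]))))
C=two(s,(411.8,258.5),w,(271,312)); print("block",C)
print("red",two(s,(409.7,308.5),w,(214.2,297.7)))
# wing tips
print("wings z~.05",plane(s,(389.5,308),.055),plane(s,(430.5,312),.055))
```

```text
scene 195 ((411.0087890625, 287.3852844238281), (8.053133010864258, 28.8378849029541), 4.39870548248291)
[409.9029 301.7617] [412.1147 273.0088]
side 150 ((235.7547149658203, 300.8584899902344), (31.043487548828125, 5.082340717315674), 15.945394515991211)
[220.8302 296.5943] [250.6792 305.1227]
collar end [0.6341 0.2658 0.0654] 0.0046858919211090685 sleeve end [0.5672 0.2829 0.0631] 0.003838400982745051 len 0.06909781719151988
yaw -14.343095350648277 pitch 1.8809165935198058
block (array([0.524 , 0.2914, 0.0517]), np.float64(0.0010865641320419882))
red (array([0.648 , 0.2649, 0.0603]), np.float64(0.00801531422801237))
wings z~.05 [0.6384 0.2231 0.055 ] [0.6525 0.305  0.055 ]
```

Emit:
drive_tool(dp=[[1.5,4,2],[3,8,4],[4.5,12,6],[6,16,8],[7.5,20,8]], turn=[[0,0,-0.11],[0,0,-0.22],[0,0,-0.33],[0,0,-0.44],[0,0,-0.55]])

```text
time_s: 0.65
ee_pos: [0.3086, -0.4331, 0.2976]
orientation: [0.002, 0.101, 0.995, -0.001]
ft_force: [0.3, -0.3, 0.1]
finger_gap: 0.999
finger_force: 0.0
```

Emit:
drive_tool(dp=[[1.5,4.5,0],[3,9,0],[4.5,13.5,0],[6,18,0],[7.5,22.5,0]], turn=[[0,0,0],[0,0,0],[0,0,0],[0,0,0],[0,0,0]])

```text
time_s: 1.15
ee_pos: [0.3825, -0.2068, 0.2949]
orientation: [0.0, 0.099, 0.995, 0.0]
ft_force: [1.4, 0.7, 0.2]
finger_gap: 0.998
finger_force: 0.0
```

Emit:
drive_tool(dp=[[1.5,4.5,0],[3,9,0],[4.5,13.5,0],[6,18,0],[7.5,22.5,0]], turn=[[0,0,0],[0,0,0],[0,0,0],[0,0,0],[0,0,0]])

```text
time_s: 1.65
ee_pos: [0.4575, 0.0184, 0.295]
orientation: [0.0, 0.099, 0.995, 0.0]
ft_force: [1.3, -0.5, 0.1]
finger_gap: 1.0
finger_force: 0.0
```

Emit:
drive_tool(dp=[[2,4,0],[4,8,0],[6,12,0],[8,16,0],[9,20,0]], turn=[[0,0,0],[0,0,0],[0,0,0],[0,0,0],[0,0,0]])

```text
time_s: 2.15
ee_pos: [0.5484, 0.2181, 0.2941]
orientation: [-0.0, 0.099, 0.995, -0.0]
ft_force: [0.7, 0.4, -0.2]
finger_gap: 1.003
finger_force: 0.0
```

Emit:
drive_tool(dp=[[1,3,-2],[2,6,-5],[2.5,6,-8],[2.5,6,-8],[2.5,6,-8]], turn=[[0,0,0],[0,0,0],[0,0,0],[0,0,0],[0,0,0]])

```text
time_s: 2.65
ee_pos: [0.5725, 0.2759, 0.215]
orientation: [-0.0, 0.099, 0.995, -0.001]
ft_force: [-0.7, -0.4, 0.4]
finger_gap: 1.005
finger_force: 0.0
```

Run:
```python
from plant import monitor, capture
import cv2,pickle
s=monitor.get_state(); c=capture("wrist"); pickle.dump((s,c),open("w1.pkl","wb"))
cv2.imwrite("pics/w1.png",c["color"][...,::-1]); print(s["ee_pos"],s["orientation"],s["joint_positions"])
```

```text
[0.57252497 0.27591755 0.21495345] [-2.79229476e-04  9.89094369e-02  9.95096137e-01 -7.23559174e-04] [ 7.55996567e-01  2.95100686e-01 -7.97576092e-02  5.67214966e-04
 -1.19739655e+00 -2.52514310e+00]
```

View pics/w1.png

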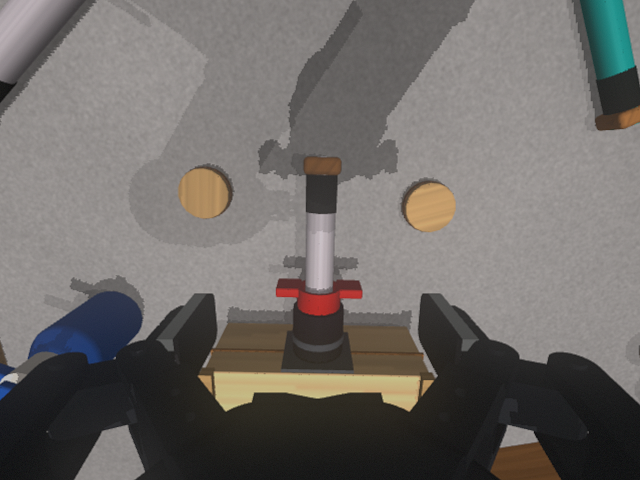

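The picture shows the handle upright in the image: block at (322,165), sleeve edge at v=212, wings at (276..362, 290). The pucks are at (204,193) and (430,206), and the sprayer is at lower left. The fingers are clear of everything.

```bash
cat >> h.py <<'E'
from scipy.spatial.transform import Rotation as Ro
def wcam(st,c):
    q=st["orientation"]; T=np.eye(4); T[:3,:3]=Ro.from_quat([q[1],q[2],q[3],q[0]]).as_matrix(); T[:3,3]=st["ee_pos"]
    M=np.linalg.inv(T@c["T_tool_cam"]); return dict(c,rvec=cv2.Rodrigues(M[:3,:3])[0],tvec=M[:3,3])
E
python3 - <<'E'
from h import *
np.set_printoptions(precision=4,suppress=True)
st,c=pickle.load(open("w1.pkl","rb")); c=wcam(st,c)
rgb=c["color"].astype(int); hsv=cv2.cvtColor(c["color"],cv2.COLOR_RGB2HSV)
red=((hsv[...,0]<6)|(hsv[...,0]>174))&(hsv[...,1]>190)&(hsv[...,2]>60); red[:250]=0; red[330:]=0
ys,xs=np.nonzero(red); print("red bbox",xs.min(),xs.max(),ys.min(),ys.max())
for x in range(276,364,8): 
    y=np.nonzero(red[:,x])[0]; print(x,y.min(),y.max(),end="; ")
print()
g=cv2.cvtColor(c["color"],cv2.COLOR_RGB2GRAY).astype(int)
for v in range(155,290,9): print(v,g[v,298:346:2])
print(g[200:225,320], g[150:180,322])
E
```

```text
red bbox 276 360 294 314
276 294 294; Traceback (most recent call last):
  File "<stdin>", line 8, in <module>
    return umr_minimum(a, axis, None, out, keepdims, initial, where)
ValueError: zero-size array to reduction operation minimum which has no identity
```

Run:
```python
from h import *
np.set_printoptions(precision=4,suppress=True,linewidth=160)
st,c=pickle.load(open("w1.pkl","rb")); c=wcam(st,c)
rgb=c["color"].astype(int)
red=(rgb[...,0]>90)&(rgb[...,0]>2.5*rgb[...,1])&(rgb[...,0]>2.5*rgb[...,2]); red[:250]=0; red[330:]=0
ys,xs=np.nonzero(red); print("red bbox",xs.min(),xs.max(),ys.min(),ys.max())
for x in range(xs.min(),xs.max()+1,6): 
    y=np.nonzero(red[:,x])[0]; print(x,y.min() if len(y) else 0,y.max() if len(y) else 0,end="; ")
print()
g=cv2.cvtColor(c["color"],cv2.COLOR_RGB2GRAY).astype(int)
for v in range(158,290,13): print(v,g[v,298:346:2])
print(g[200:225,320], g[150:180,322])
```

```text
red bbox 276 361 288 315
276 289 294; 282 288 296; 288 289 296; 294 289 296; 300 293 309; 306 293 312; 312 294 314; 318 295 315; 324 295 315; 330 294 313; 336 293 310; 342 290 297; 348 290 297; 354 290 297; 360 290 297; 
158 [ 88  86  85  76  71  78  79  80  80  79  75  74  73  77  77  78  78  78  77  73  75  95 101  99]
171 [ 88  89  89  71  77  80  78  76  79  82  84  84  82  84  82  80  83  88  88  88  84  79 102 103]
184 [134 132 132 135  71  47  50  49  50  49  49  49  49  50  50  50  49  49  49  48 116 139 147 144]
197 [131 133 131 136  55  50  52  52  51  52  53  54  52  51  51  50  50  52  51  81 146 144 144 142]
210 [132 134 139 143  45  53  55  54  57  57  58  57  58  57  57  56  56  55  53 107 146 143 149 146]
223 [136 136 131 135 117 122 140 151 153 164 163 173 170 158 157 150 139 125 113 152 152 146 144 145]
236 [136 138 139 138 110 130 152 165 169 182 184 197 193 181 177 166 156 135 119 144 148 148 144 146]
249 [135 140 141 137 111 135 153 165 171 183 184 195 190 179 176 164 150 132 126 148 144 144 151 151]
262 [ 95  95  94  91 112 137 157 165 173 182 187 195 187 180 175 161 144 126  95 102 104 104 105 103]
275 [134  91  94  90 113 139 158 165 178 181 187 192 184 177 173 158 141 117 106 103 103 102 144 143]
288 [ 63  59  60  62  88  95 119 132 143 158 191 195 173 158 162 125 103  80  61  58  60  60  57  60]
[ 51  54  53  54  56  55  56  56  56  56  57  56  54  61 155 175 173 171 172 171 172 173 173 173 173] [103 104 104 103 102  98 108  86  73  78  83  86  87  88  87  89  88  88  87  87  87  82  79  77  74  57  48  49  49  48]
```

Run:
```python
from h import *
np.set_printoptions(precision=4,suppress=True,linewidth=160)
st,c=pickle.load(open("w1.pkl","rb")); c=wcam(st,c)
print("cam",ray(c,(320,240))[0])
p1=plane(c,(320.8,223),.055); p2=plane(c,(319.7,275),.058); v=p2-p1
print("axis",p1,p2,np.degrees(np.arctan2(v[1],v[0])))
L=plane(c,(276,289),.066);R=plane(c,(362,290.2),.066); v=R-L; print("wings top front",L,R,np.linalg.norm(v),np.degrees(np.arctan2(-v[0],v[1])),"collar",(L+R)/2)
L=plane(c,(282,296.5),.066);R=plane(c,(354,297.5),.066);print("wing back",(L+R)/2)
print("sleeve top",plane(c,(321,213.5),.069),"block end",plane(c,(322,157.3),.062))
print("tubewidth",np.linalg.norm(plane(c,(305.7,223),.055)-plane(c,(335.5,223),.055)))
```

```text
cam [0.5063 0.2891 0.3739]
axis [0.5775 0.2778 0.055 ] [0.6285 0.2666 0.058 ] -12.452359807385477
wings top front [0.6313 0.2223 0.066 ] [0.6491 0.3047 0.066 ] 0.08421991850500776 -12.213211291183779 collar [0.6402 0.2635 0.066 ]
wing back [0.6478 0.261  0.066 ]
sleeve top [0.5657 0.2802 0.069 ] block end [0.5173 0.2908 0.062 ]
tubewidth 0.02859648252667205
```

Axis yaw is -12.3° and the collar face is at (0.640, 0.264, 0.058). The sleeve edge, block end and tube width agree with the given sizes to about 2 mm. The droop is about 2°.

Emit:
drive_tool(dp=[[2,-0.3,-2],[3.1,-0.4,-5],[3.1,-0.4,-8],[3.1,-0.4,-10],[3.1,-0.4,-10]], turn=[[0,0,-0.016],[0,0,-0.016],[0,0,-0.016],[0,0,-0.016],[0,0,-0.016]], grip=5.2)

```text
time_s: 3.2
ee_pos: [0.6029, 0.2712, 0.1141]
orientation: [-0.001, 0.107, 0.994, -0.001]
ft_force: [0.1, -0.9, 0.6]
finger_gap: 0.605
finger_force: 0.0
```

Run:
```python
from plant import monitor, capture
import cv2,pickle
s=monitor.get_state(); c=capture("wrist"); pickle.dump((s,c),open("w2.pkl","wb"))
cv2.imwrite("pics/w2.png",c["color"][...,::-1]); print(s["ee_pos"],s["orientation"],s["finger_gap"])
```

```text
[0.60288684 0.27121879 0.1141195 ] [-8.15211386e-04  1.07458777e-01  9.94209008e-01 -6.28402269e-04] 0.6048318074903735
```

View pics/w2.png

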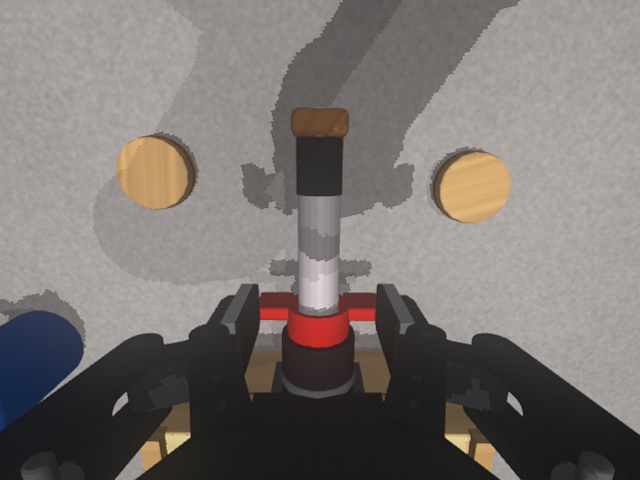

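The tube (u≈319) is centred between the fingers (258 and 377), the wings are behind the fingers, and the pucks are clear. I'll descend astride the bare tube.

Emit:
drive_tool(dp=[[0.1,0,-2],[0.1,0,-4],[0.1,0,-5.4],[0.1,0,-5.4]], turn=[[0,0,0],[0,0,0],[0,0,0],[0,0,0]], squeeze=50)

```text
time_s: 3.65
ee_pos: [0.6044, 0.2721, 0.0608]
orientation: [-0.0, 0.107, 0.994, -0.0]
ft_force: [-0.1, 0.2, 0.5]
finger_gap: 0.611
finger_force: 0.0
```

Emit:
drive_tool(dp=[[0.5,-0.11,0],[1,-0.22,0],[1.5,-0.33,0],[2,-0.43,0],[2.0,-0.43,0]], turn=[[0,0,0],[0,0,0],[0,0,0],[0,0,0],[0,0,0]])

```text
time_s: 4.15
ee_pos: [0.6255, 0.2679, 0.061]
orientation: [0.0, 0.107, 0.994, 0.0]
ft_force: [0.4, 0.5, 0.0]
finger_gap: 0.605
finger_force: 0.0
```

Emit:
drive_tool(dp=[[0.2,-0.04,0],[0.4,-0.09,0],[0.6,-0.13,0],[0.8,-0.17,0]], turn=[[0,0,0],[0,0,0],[0,0,0],[0,0,0]])

```text
time_s: 4.55
ee_pos: [0.6327, 0.2664, 0.0608]
orientation: [-0.0, 0.107, 0.994, 0.0]
ft_force: [0.3, -0.1, 0.4]
finger_gap: 0.61
finger_force: 0.0
```

Emit:
drive_tool(dp=[[0.2,-0.04,0],[0.4,-0.09,0],[0.4,-0.09,0]], turn=[[0,0,0],[0,0,0],[0,0,0]])

```text
time_s: 4.85
ee_pos: [0.6368, 0.2654, 0.0607]
orientation: [0.0, 0.107, 0.994, -0.0]
ft_force: [-0.3, 0.1, 0.1]
finger_gap: 0.61
finger_force: 0.0
```

Emit:
drive_tool(dp=[[0.2,-0.04,0],[0.4,-0.09,0],[0.4,-0.09,0]], turn=[[0,0,0],[0,0,0],[0,0,0]])

```text
time_s: 5.15
ee_pos: [0.6408, 0.2645, 0.0608]
orientation: [0.0, 0.107, 0.994, 0.0]
ft_force: [0.6, 0.1, 0.4]
finger_gap: 0.607
finger_force: 0.0
```

Run:
```python
from plant import monitor, capture
import cv2,pickle,numpy as np
s=monitor.get_state(); c=capture("wrist"); e=capture("side"); f=capture("scene"); pickle.dump((s,c,e,f),open("w3.pkl","wb"))
o=np.zeros((600,800,3),np.uint8)
o[:360,:480]=cv2.resize(c["color"],(480,360))
o[:300,490:790]=cv2.resize(e["color"][250:350,170:270],(300,300))
o[300:600,490:790]=cv2.resize(f["color"][240:340,360:460],(300,300))
o[365:600,:400]=cv2.resize(c["color"][230:350,220:424],(400,235))
cv2.imwrite("pics/w3.png",o[...,::-1]); print(s["ee_pos"],s["ft_force"])
```

```text
[0.6408186  0.26450485 0.06078892] [0.57703811 0.06680172 0.38368206]
```

View pics/w3.png

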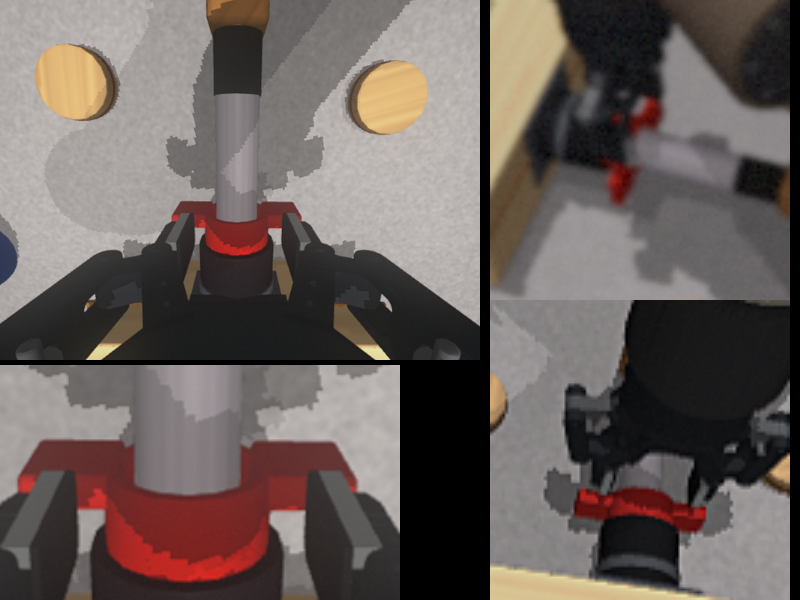

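Run:
```python
from h import *
np.set_printoptions(precision=4,suppress=True,linewidth=160)
st,c0,e,f=pickle.load(open("w3.pkl","rb")); c=wcam(st,c0)
u=np.array([.977,-.213,0]); C=np.array([.640,.264,.058])
f2=lambda X:((X-C)@u, (X-C)@np.array([.213,.977,0]))
for uv in [(235,269),(228,282),(395,269),(400,282)]: print("wing",uv,f2(plane(c,uv,.066)))
for uv in [(238,284),(258,284),(360,284),(383,284)]: 
    for z in (.042,.066): print("finger tip",uv,z,f2(plane(c,uv,z)))
# predicted collar rest front edge / tip positions
g=lambda x,y,z:C+u*x+np.array([.213,.977,0])*y+np.array([0,0,z-.058])
print("wing front rest",proj(c,[g(0,-43,0)*0+g(0,-.043,.066),g(0,.043,.066),g(.01,.043,.066)]))
print("scene wing rest",proj(f,[g(0,-.043,.066),g(0,.043,.066),g(.01,-.043,.066),g(.01,.043,.066)]))
for nm,cc in(("scene",f),("scene0",pickle.load(open("d0.pkl","rb"))["scene"])):
    r=cc["color"].astype(int); m=(r[...,0]>90)&(r[...,0]>2.5*r[...,1])&(r[...,0]>2.5*r[...,2]); m[:280]=0;m[330:]=0;m[:,:370]=0;m[:,450:]=0
    ys,xs=np.nonzero(m); print(nm,xs.min(),xs.max(),ys.min(),ys.max(),xs.mean(),ys.mean(), [ (x,np.nonzero(m[:,x])[0].min(),np.nonzero(m[:,x])[0].max()) for x in (391,394,426,429)])
```

```text
wing (235, 269) (np.float64(-0.009490708668091891), np.float64(-0.039174701980514655))
wing (228, 282) (np.float64(-0.0027750371823222018), np.float64(-0.043012680288702504))
wing (395, 269) (np.float64(-0.009473009034277316), np.float64(0.037690700830386975))
wing (400, 282) (np.float64(-0.0027563174842017285), np.float64(0.04053028204081411))
finger tip (238, 284) 0.042 (np.float64(0.00845364288606453), np.float64(-0.04424008735339359))
finger tip (238, 284) 0.066 (np.float64(-0.0017274617500164444), np.float64(-0.03822089997364629))
finger tip (258, 284) 0.042 (np.float64(0.00845615308580413), np.float64(-0.03298900706988342))
finger tip (258, 284) 0.066 (np.float64(-0.0017252906004618573), np.float64(-0.028489491926256404))
finger tip (360, 284) 0.042 (np.float64(0.008468954403549073), np.float64(0.02438836071812761))
finger tip (360, 284) 0.066 (np.float64(-0.001714218343986784), np.float64(0.02113797179815146))
finger tip (383, 284) 0.042 (np.float64(0.008471840813269231), np.float64(0.03732566884529539))
finger tip (383, 284) 0.066 (np.float64(-0.0017117217987599924), np.float64(0.032327850569597284))
wing front rest [[228.4371 287.2886]
 [404.6853 287.2524]
 [403.2961 305.923 ]]
scene wing rest [[389.1033 302.3489]
 [431.796  308.2015]
 [388.803  306.8601]
 [431.7684 312.7824]]
scene 389 431 303 316 409.3203125 309.06640625 [(391, np.int64(303), np.int64(310)), (394, np.int64(304), np.int64(312)), (426, np.int64(311), np.int64(316)), (429, np.int64(310), np.int64(316))]
scene0 390 431 303 314 410.6106870229008 307.60305343511453 [(391, np.int64(303), np.int64(307)), (394, np.int64(304), np.int64(307)), (426, np.int64(308), np.int64(312)), (429, np.int64(309), np.int64(312))]
```

The fingertips look higher than the stated geometry, and there is no contact force although the flanks should already have met the wings. I'll mark the predicted tips in the pictures before going on.

Run:
```python
from h import *
st,c0,e,f=pickle.load(open("w3.pkl","rb")); c=wcam(st,c0)
q=st["orientation"]; R=Ro.from_quat([q[1],q[2],q[3],q[0]]).as_matrix(); p=st["ee_pos"]
def mk(c,x0,y0,x1,y1,k):
    im=cv2.resize(c["color"][y0:y1,x0:x1],None,fx=k,fy=k,interpolation=cv2.INTER_CUBIC)
    for z,col in((.016,(0,255,0)),(-.02,(255,255,0))):
        for y in(-.026,.026,-.0405,.0405):
            for x in(-.011,.011):
                u=proj(c,p+R@[x,y,z])[0]; cv2.circle(im,(int((u[0]-x0+.5)*k),int((u[1]-y0+.5)*k)),3,col,-1)
    return im
o=np.zeros((600,800,3),np.uint8)
a=mk(c,190,230,450,380,1.5*1.02); o[:a.shape[0],:a.shape[1]]=a
b=mk(f,370,260,460,340,4.4); o[240:240+b.shape[0],:b.shape[1]]=b
d=mk(e,180,250,270,340,4.2); o[100:100+d.shape[0],410:410+d.shape[1]]=d
cv2.imwrite("pics/mk.png",o[...,::-1])
```

```text
(no output)
```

View pics/mk.png

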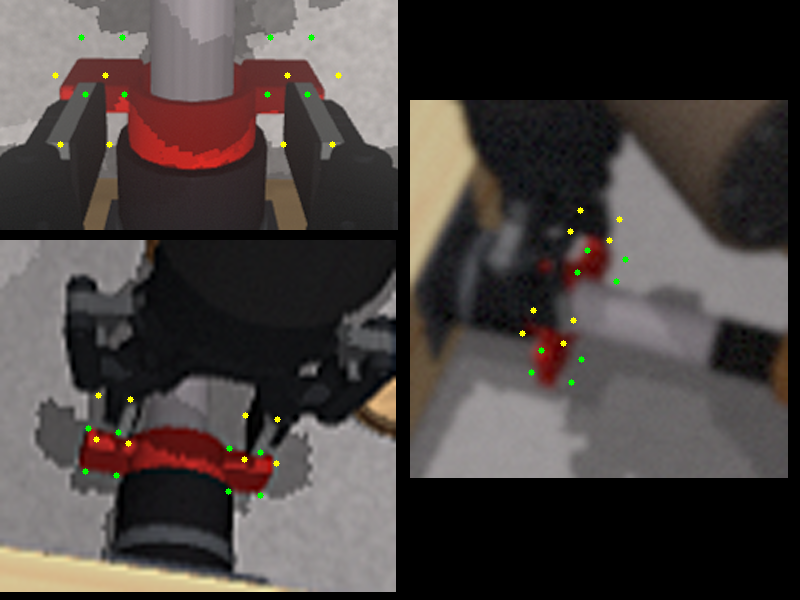

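The markers don't match the real fingers. In the wrist crop the finger ends at z≈-20 mm in the tool frame, and in the scene crop the wings are not covered. So the tips are probably above the wings. I'll back off, go lower and feel again.

Emit:
drive_tool(dp=[[-1.5,0.33,0],[-3,0.65,0],[-3.2,0.7,-1],[-3.2,0.7,-2],[-3.2,0.7,-2]], turn=[[0,0,0],[0,0,0],[0,0,0],[0,0,0],[0,0,0]])

```text
time_s: 5.8
ee_pos: [0.6078, 0.2708, 0.0387]
orientation: [-0.001, 0.107, 0.994, -0.001]
ft_force: [0.5, 0.2, -0.4]
finger_gap: 0.607
finger_force: 0.0
```

Run:
```python
from plant import monitor, capture
from h import *
s=monitor.get_state(); c=capture("wrist"); e=capture("side"); f=capture("scene"); pickle.dump((s,c,e,f),open("w4.pkl","wb"))
print(s["ee_pos"],s["ft_force"])
o=np.zeros((600,800,3),np.uint8)
o[:300,:400]=cv2.resize(f["color"][250:325,370:470],(400,300),interpolation=2)
o[:300,400:800]=cv2.resize(e["color"][260:335,180:280],(400,300),interpolation=2)
o[300:,:400]=cv2.resize(c["color"],(400,300),interpolation=3)
o[300:,400:]=cv2.resize(c["color"][240:390,220:420],(400,300),interpolation=2)
cv2.imwrite("pics/w4.png",o[...,::-1])
```

```text
[0.60783459 0.2708279  0.03866522] [ 0.50661857  0.24141623 -0.42446813]
```

View pics/w4.png

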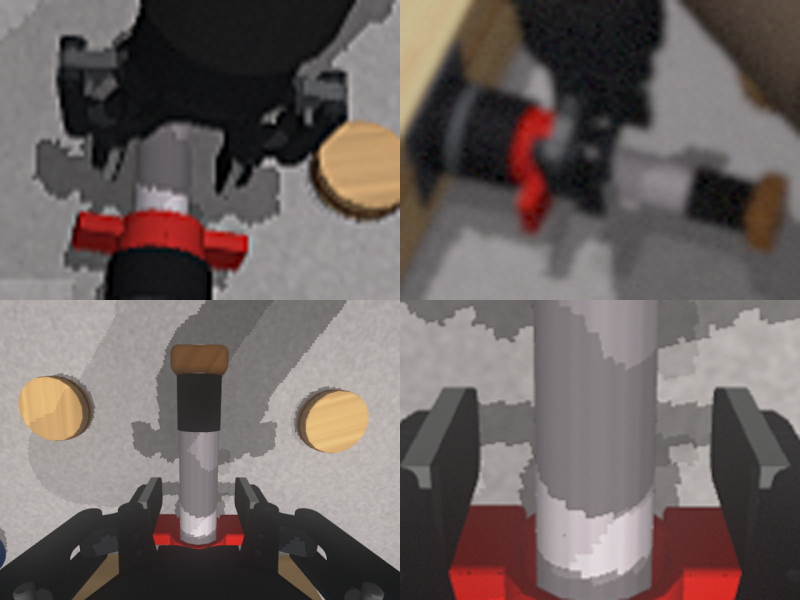

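Run:
```python
from h import *
np.set_printoptions(precision=4,suppress=True)
st,c0,e,f=pickle.load(open("w4.pkl","rb")); c=wcam(st,c0)
print("side cam",ray(e,(320,240))[0],"scene cam",ray(f,(320,240))[0])
q=st["orientation"]; R=Ro.from_quat([q[1],q[2],q[3],q[0]]).as_matrix(); p=st["ee_pos"]
for uv in [(394.2,297.5),(425.5,297.5)]:
    X,g=two(f,uv,e,(228.7,313.7)); print(X,g,"tool",R.T@(X-p))
for y,n in((-.0405,'in tool'),(.0405,'')):
    for x in(-.011,.011):
        for z in (.016,-.02): print(x,y,z,"scene",proj(f,p+R@[x,y,z])[0],"side",proj(e,p+R@[x,y,z])[0],"world",p+R@[x,y,z])
# shadows / wrist tip: intersect flank plane
```

```text
side cam [0.3964 1.041  1.1821] scene cam [0.9951 0.0556 0.8739]
[0.6099 0.2575 0.0059] 0.038288783424637526 tool [-0.0049 -0.0125  0.0328]
[0.6165 0.3019 0.0506] 0.003126140018179901 tool [-0.0018  0.0322 -0.012 ]
-0.011 -0.0405 0.016 scene [388.0715 301.8016] side [236.8079 294.1094] world [0.6099 0.2289 0.0227]
-0.011 -0.0405 -0.02 scene [390.4109 294.4109] side [235.3312 284.7302] world [0.61   0.2289 0.0587]
0.011 -0.0405 0.016 scene [388.7002 292.5679] side [245.9695 296.252 ] world [0.5884 0.2336 0.0228]
0.011 -0.0405 -0.02 scene [391.0287 284.9747] side [244.671  286.8898] world [0.5885 0.2336 0.0588]
-0.011 0.0405 0.016 scene [426.1595 307.0501] side [224.1093 323.2927] world [0.6272 0.308  0.0226]
-0.011 0.0405 -0.02 scene [429.7848 299.7877] side [222.3156 314.1628] world [0.6273 0.3081 0.0586]
0.011 0.0405 0.016 scene [426.2923 297.6916] side [233.5732 325.5951] world [0.6057 0.3127 0.0226]
0.011 0.0405 -0.02 scene [429.8728 290.2197] side [231.9699 316.4869] world [0.6058 0.3128 0.0586]
```

Triangulating the near fingertip (scene (425,297), side (229,314), ray gap 3 mm) puts it about 12 mm behind the TCP. That is roughly 28 mm short of the stated geometry. So I'll go down another 10 mm and press in while feeling for contact.

Emit:
drive_tool(dp=[[0,0,-0.5],[0,0,-1.1],[0,0,-1.1]], turn=[[0,0,0],[0,0,0],[0,0,0]])

```text
time_s: 6.25
ee_pos: [0.6081, 0.2711, 0.0286]
orientation: [-0.001, 0.107, 0.994, -0.0]
ft_force: [0.8, -0.0, -1.2]
finger_gap: 0.61
finger_force: 0.0
```

Emit:
drive_tool(dp=[[0.5,-0.11,0],[1.0,-0.22,0],[1.4,-0.3,0],[1.4,-0.3,0]], turn=[[0,0,0],[0,0,0],[0,0,0],[0,0,0]])

```text
time_s: 6.65
ee_pos: [0.6234, 0.2684, 0.0299]
orientation: [0.0, 0.107, 0.994, 0.0]
ft_force: [-0.1, 0.7, -0.2]
finger_gap: 0.608
finger_force: 0.0
```

Emit:
drive_tool(dp=[[0.2,-0.04,0],[0.4,-0.09,0],[0.6,-0.13,0],[0.6,-0.13,0]], turn=[[0,0,0],[0,0,0],[0,0,0],[0,0,0]])

```text
time_s: 7.05
ee_pos: [0.6286, 0.2672, 0.0298]
orientation: [-0.0, 0.107, 0.994, -0.0]
ft_force: [0.2, -0.3, 0.7]
finger_gap: 0.611
finger_force: 0.0
```

Emit:
drive_tool(dp=[[0.2,-0.04,0],[0.4,-0.09,0],[0.4,-0.09,0]], turn=[[0,0,0],[0,0,0],[0,0,0]])

```text
time_s: 7.35
ee_pos: [0.6311, 0.2666, 0.0297]
orientation: [-0.001, 0.107, 0.994, -0.0]
ft_force: [-8.4, 2.3, 4.9]
finger_gap: 0.605
finger_force: 4.0
```

Emit:
drive_tool(dp=[[0.2,-0.04,0],[0.4,-0.09,0],[0.4,-0.09,0]], turn=[[0,0,0],[0,0,0],[0,0,0]])

```text
time_s: 7.65
ee_pos: [0.6346, 0.2658, 0.0296]
orientation: [-0.002, 0.107, 0.994, -0.0]
ft_force: [-9.4, 4.5, 6.1]
finger_gap: 0.606
finger_force: 5.2
```

Contact came at x≈0.630 as predicted. I'll press on to the stop.

Emit:
drive_tool(dp=[[0.2,-0.04,0],[0.4,-0.09,0],[0.4,-0.09,0]], turn=[[0,0,0],[0,0,0],[0,0,0]])

```text
time_s: 7.95
ee_pos: [0.638, 0.2649, 0.0296]
orientation: [-0.002, 0.107, 0.994, -0.0]
ft_force: [-12.8, 4.2, 7.1]
finger_gap: 0.607
finger_force: 6.4
```

Emit:
drive_tool(dp=[[0.2,-0.04,0],[0.2,-0.04,0]], turn=[[0,0,0],[0,0,0]])

```text
time_s: 8.15
ee_pos: [0.6386, 0.2648, 0.0295]
orientation: [-0.003, 0.107, 0.994, -0.001]
ft_force: [-18.4, 6.1, 10.1]
finger_gap: 0.61
finger_force: 9.1
```

Emit:
drive_tool(dp=[[0.15,-0.03,0],[0.15,-0.03,0]], turn=[[0,0,0],[0,0,0]])

```text
time_s: 8.35
ee_pos: [0.6386, 0.2648, 0.0295]
orientation: [-0.004, 0.107, 0.994, -0.001]
ft_force: [-22.8, 8.8, 12.8]
finger_gap: 0.611
finger_force: 12.4
```

Emit:
drive_tool(dp=[[0,0,0],[0,0,0],[0,0,0],[0,0,0],[0,0,0]], turn=[[0,0,0],[0,0,0],[0,0,0],[0,0,0],[0,0,0]], grip=1.5, squeeze=60)

```text
time_s: 8.85
ee_pos: [0.6379, 0.2624, 0.0287]
orientation: [-0.005, 0.107, 0.994, -0.002]
ft_force: [-21.8, 0.8, 11.1]
finger_gap: 0.308
finger_force: 61.9
```

Emit:
drive_tool(dp=[[-0.5,0.11,0],[-1.0,0.21,0],[-1.5,0.32,0]], turn=[[0,0,0],[0,0,0],[0,0,0]])

```text
time_s: 9.15
ee_pos: [0.6294, 0.2658, 0.0294]
orientation: [0.0, 0.107, 0.994, -0.001]
ft_force: [7.9, -6.4, -5.0]
finger_gap: 0.307
finger_force: 59.2
```

Emit:
drive_tool(dp=[[-0.8,0.15,0],[-1.6,0.32,0],[-2.4,0.5,0],[-3.2,0.67,0],[-4,0.85,0]], turn=[[0,0,0],[0,0,0],[0,0,0],[0,0,0],[0,0,0]])

```text
time_s: 9.65
ee_pos: [0.5885, 0.2754, 0.0293]
orientation: [-0.0, 0.107, 0.994, -0.0]
ft_force: [1.3, -0.1, -2.7]
finger_gap: 0.304
finger_force: 59.8
```

Emit:
drive_tool(dp=[[-1,0.21,0],[-2,0.43,0],[-3,0.65,0],[-4,0.87,0],[-5,1.09,0]], turn=[[0,0,0],[0,0,0],[0,0,0],[0,0,0],[0,0,0]])

```text
time_s: 10.15
ee_pos: [0.5382, 0.2868, 0.03]
orientation: [0.0, 0.107, 0.994, 0.0]
ft_force: [-0.1, 0.1, -2.2]
finger_gap: 0.305
finger_force: 59.9
```

Emit:
drive_tool(dp=[[-1.5,0.32,0],[-3,0.65,0],[-4,0.87,0],[-4.2,0.9,1],[-4.2,0.9,2]], turn=[[0,0,0],[0,0,0],[0,0,0],[0,0,0],[0,0,0]])

```text
time_s: 10.65
ee_pos: [0.4968, 0.2958, 0.0507]
orientation: [0.0, 0.106, 0.994, -0.0]
ft_force: [0.3, 0.1, -1.6]
finger_gap: 0.3
finger_force: 59.8
```

The handle is out after a 144 mm draw, with low forces. I'll lift, carry it round the sprayer and look at the tray.

Emit:
drive_tool(dp=[[0,-0.5,3],[0,-2,7],[0,-5,11],[0,-9,14],[0,-13,15]], turn=[[0,0,0.01],[0,0,0.02],[0,0,0.03],[0,0,0.045],[0,0,0.061]])

```text
time_s: 11.15
ee_pos: [0.4991, 0.1651, 0.2049]
orientation: [0.003, 0.076, 0.997, 0.002]
ft_force: [1.1, 0.1, -2.4]
finger_gap: 0.306
finger_force: 59.9
```

Emit:
drive_tool(dp=[[0,-4,0],[0,-8,0],[0,-12,0],[0,-16,0],[0,-20,0]], turn=[[0,0,0],[0,0,0],[0,0,0],[0,0,0],[0,0,0]])

```text
time_s: 11.65
ee_pos: [0.4974, -0.0364, 0.2013]
orientation: [0.001, 0.077, 0.997, 0.0]
ft_force: [1.9, 0.2, -2.3]
finger_gap: 0.305
finger_force: 59.9
```

Emit:
drive_tool(dp=[[1,-4,0],[2.5,-8,0],[5,-12,0],[8,-15,0],[11.5,-16.7,0]], turn=[[0,0,0],[0,0,0],[0,0,0],[0,0,0],[0,0,0]])

```text
time_s: 12.15
ee_pos: [0.6128, -0.2049, 0.2013]
orientation: [0.001, 0.078, 0.997, -0.0]
ft_force: [0.1, 0.7, -1.4]
finger_gap: 0.307
finger_force: 59.9
```

Run:
```python
from plant import monitor, capture
from h import *
np.set_printoptions(precision=4,suppress=True)
s=monitor.get_state(); c=capture("wrist"); e=capture("side"); f=capture("scene"); pickle.dump((s,c,e,f),open("w5.pkl","wb"))
print(s["ee_pos"],s["orientation"],s["ft_force"],s["joint_positions"])
o=np.zeros((600,800,3),np.uint8)
o[:360,:480]=cv2.resize(c["color"],(480,360),interpolation=3)
o[360:600,:320]=cv2.resize(f["color"][220:400,70:310],(320,240),interpolation=2)
o[360:600,330:650]=cv2.resize(e["color"][90:240,190:390],(320,240),interpolation=2)
cv2.imwrite("pics/w5.png",o[...,::-1])
```

```text
[ 0.6128 -0.2049  0.2013] [ 0.0008  0.0779  0.997  -0.0001] [ 0.1038  0.6732 -1.3724] [-0.0211  0.319  -0.0775  0.0004 -1.1728 -1.7057]
```

View pics/w5.png

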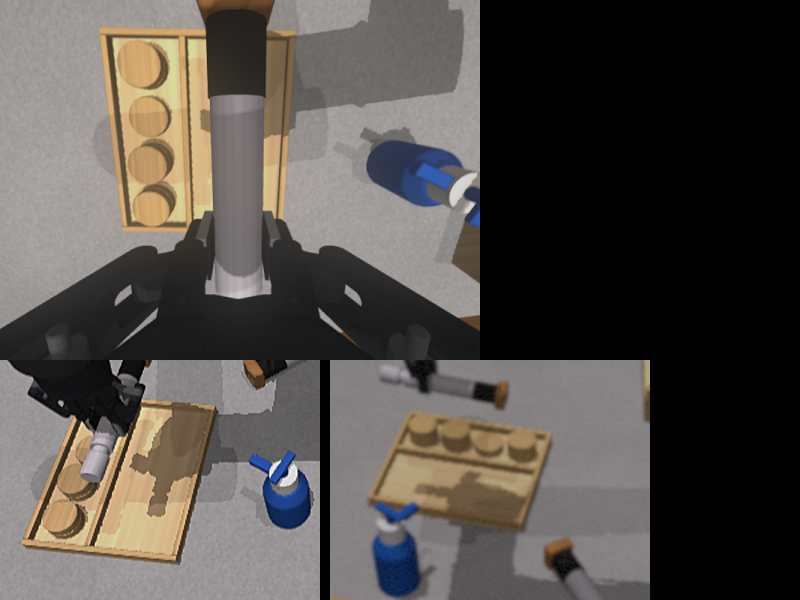

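The handle is held, level in the side view. The empty bay in the wrist picture spans about (190..290, 35..225) at 0.75 scale, and the sprayer is undisturbed.

Run:
```python
from h import *
np.set_printoptions(precision=4,suppress=True)
st,c0,e,f=pickle.load(open("w5.pkl","rb")); c=wcam(st,c0); p=st["ee_pos"]
q=st["orientation"]; R=Ro.from_quat([q[1],q[2],q[3],q[0]]).as_matrix()
k=[np.array(a)/.75 for a in [(100,28),(297,30),(284,230),(124,230)]]
X=[plane(c,a,.022) for a in k]; print(X,[np.linalg.norm(X[i]-X[(i+1)%4]) for i in range(4)],"centre",sum(X)/4)
for i,j in((0,3),(1,2)): v=X[j]-X[i]; print("yaw",np.degrees(np.arctan2(v[1],v[0])))
print("inner bay corners",[plane(c,np.array(a)/.75,.022) for a in [(189,38),(290,38)]])
# handle: sleeve edge & tube width vs height
for z in (.215,.222,.228,.234):
    a,b,m=[plane(c,np.array(w)/.75,z) for w in [(211,96),(265,96),(238,96)]]
    print(z,"width",np.linalg.norm(a-b),"sleeve in tool",R.T@(m-p))
# handle ends across scene & side
F=lambda u,v:(70+u*.75,220+(v-360)*.75); S=lambda u,v:(190+(u-330)*.625,90+(v-360)*.625)
print("+x end",[R.T@(t-p) if i==0 else t for i,t in enumerate(two(f,F(93,472),e,S(386,374)))])
print("tool yaw",np.degrees(np.arctan2(R[1,0],R[0,0])))
# side view sleeve/block
```

```text
[array([ 0.4303, -0.3412,  0.022 ]), array([ 0.4686, -0.1119,  0.022 ]), array([ 0.7248, -0.155 ,  0.022 ]), array([ 0.6885, -0.3852,  0.022 ])] [np.float64(0.23244610193592896), np.float64(0.2597176493655608), np.float64(0.2330410723168797), np.float64(0.261883818457804)] centre [ 0.578  -0.2484  0.022 ]
yaw -9.683894281468975
yaw -9.556459759273903
inner bay corners [array([ 0.4571, -0.2397,  0.022 ]), array([ 0.4758, -0.121 ,  0.022 ])]
0.215 width 0.029196472925193024 sleeve in tool [ 0.0742 -0.0003 -0.0138]
0.222 width 0.027787932686747407 sleeve in tool [ 0.0739 -0.0003 -0.0208]
0.228 width 0.026580612482365464 sleeve in tool [ 0.0736 -0.0003 -0.0268]
0.234 width 0.025373292277983513 sleeve in tool [ 0.0734 -0.0003 -0.0328]
+x end [array([-0.0685,  0.0034, -0.0275]), np.float64(0.00039726539889515004)]
tool yaw 171.0689842365613
```

Emit:
drive_tool(dp=[[0,0.1,-3.5],[0,0.1,-7],[0,0.1,-10.5],[0,0.1,-14],[0,0.1,-16]], turn=[[0,0,-0.008],[0,0,-0.008],[0,0,-0.008],[0,0,-0.008],[0,0,-0.008]])

```text
time_s: 12.8
ee_pos: [0.6105, -0.2002, 0.0381]
orientation: [-0.001, 0.081, 0.997, 0.0]
ft_force: [-0.3, -1.1, -2.8]
finger_gap: 0.304
finger_force: 59.9
```

Emit:
drive_tool(dp=[[0,0,-0.7],[0,0,-1.4],[0,0,-2.0],[0,0,-2.4],[0,0,-2.8]], turn=[[0,0,0],[0,0,0],[0,0,0],[0,0,0],[0,0,0]])

```text
time_s: 13.3
ee_pos: [0.6127, -0.2006, 0.0125]
orientation: [0.001, 0.08, 0.997, 0.0]
ft_force: [0.5, -1.3, -2.7]
finger_gap: 0.3
finger_force: 59.9
```

Emit:
drive_tool(dp=[[0,0,-0.2],[0,0,-0.4],[0,0,-0.6],[0,0,-0.6]], turn=[[0,0,0],[0,0,0],[0,0,0],[0,0,0]])

```text
time_s: 13.7
ee_pos: [0.6119, -0.2005, 0.0056]
orientation: [-0.0, 0.081, 0.997, 0.0]
ft_force: [-0.5, -0.5, -2.0]
finger_gap: 0.301
finger_force: 59.9
```

Emit:
drive_tool(dp=[[0,0,-0.1],[0,0,-0.2],[0,0,-0.3],[0,0,-0.3]], turn=[[0,0,0],[0,0,0],[0,0,0],[0,0,0]])

```text
time_s: 14.1
ee_pos: [0.6123, -0.2006, 0.0029]
orientation: [0.0, 0.08, 0.997, -0.0]
ft_force: [0.5, 0.0, -1.0]
finger_gap: 0.302
finger_force: 59.9
```

Emit:
drive_tool(dp=[[0,0,-0.1],[0,0,-0.2],[0,0,-0.2],[0,0,-0.2]], turn=[[0,0,0],[0,0,0],[0,0,0],[0,0,0]])

```text
time_s: 14.5
ee_pos: [0.6124, -0.2006, 0.001]
orientation: [0.0, 0.08, 0.997, -0.0]
ft_force: [1.0, -1.8, 0.8]
finger_gap: 0.305
finger_force: 60.0
```

Block end is touching. Next I lower the rest gently.

Emit:
drive_tool(dp=[[0,0,-0.1],[0,0,-0.2],[0,0,-0.2]], turn=[[0,0,0],[0,0,0],[0,0,0]], squeeze=30)

```text
time_s: 14.8
ee_pos: [0.6124, -0.2006, -0.0011]
orientation: [0.0, 0.08, 0.997, -0.0]
ft_force: [2.2, -0.4, 2.1]
finger_gap: 0.302
finger_force: 60.2
```

Emit:
drive_tool(dp=[[0,0,-0.1],[0,0,-0.2],[0,0,-0.2]], turn=[[0,0,0],[0,0,0],[0,0,0]])

```text
time_s: 15.1
ee_pos: [0.6119, -0.2006, -0.0034]
orientation: [-0.0, 0.08, 0.997, -0.0]
ft_force: [1.1, -0.3, 2.8]
finger_gap: 0.306
finger_force: 60.2
```

Emit:
drive_tool(dp=[[0,0,-0.1],[0,0,-0.1]], turn=[[0,0,0],[0,0,0]])

```text
time_s: 15.3
ee_pos: [0.6121, -0.2005, -0.0043]
orientation: [-0.0, 0.081, 0.997, 0.0]
ft_force: [1.0, 0.2, 1.9]
finger_gap: 0.302
finger_force: 60.2
```

Emit:
drive_tool(dp=[[0,0,-0.1],[0,0,-0.1]], turn=[[0,0,0],[0,0,0]])

```text
time_s: 15.5
ee_pos: [0.612, -0.2006, -0.0054]
orientation: [-0.0, 0.08, 0.997, -0.0]
ft_force: [1.4, -0.5, 2.0]
finger_gap: 0.305
finger_force: 60.2
```

Emit:
drive_tool(dp=[[0,0,-0.1],[0,0,-0.1]], turn=[[0,0,0],[0,0,0]])

```text
time_s: 15.7
ee_pos: [0.612, -0.2006, -0.0057]
orientation: [0.0, 0.08, 0.997, -0.0]
ft_force: [0.5, 0.4, 5.5]
finger_gap: 0.302
finger_force: 60.8
```

Emit:
drive_tool(dp=[[0,0,-0.1],[0,0,-0.1]], turn=[[0,0,0],[0,0,0]])

```text
time_s: 15.9
ee_pos: [0.6121, -0.2006, -0.0058]
orientation: [0.0, 0.08, 0.997, -0.0]
ft_force: [-1.6, 0.6, 14.3]
finger_gap: 0.305
finger_force: 61.7
```

Emit:
drive_tool(dp=[[0,0,-0.1],[0,0,-0.1]], turn=[[0,0,0],[0,0,0]])

```text
time_s: 16.1
ee_pos: [0.6121, -0.2007, -0.0059]
orientation: [0.0, 0.08, 0.997, -0.0]
ft_force: [-4.6, 2.5, 21.3]
finger_gap: 0.303
finger_force: 62.4
```

Emit:
drive_tool(dp=[[0,0,0.15],[0,0,0.2]], turn=[[0,0,0],[0,0,0]])

```text
time_s: 16.3
ee_pos: [0.6121, -0.2006, -0.0057]
orientation: [0.0, 0.08, 0.997, -0.0]
ft_force: [1.1, -1.5, 4.8]
finger_gap: 0.306
finger_force: 60.5
```

Emit:
drive_tool(dp=[[0,0,0],[0,0,0]], turn=[[0,0,0],[0,0,0]], grip=2.4, squeeze=20)

```text
time_s: 16.5
ee_pos: [0.612, -0.2006, -0.0058]
orientation: [-0.0, 0.08, 0.997, -0.0]
ft_force: [-0.1, 0.6, 8.5]
finger_gap: 0.303
finger_force: 60.6
```

Emit:
drive_tool(dp=[[0,0,0],[0,0,0]], turn=[[0,0,0],[0,0,0]], grip=2.8, squeeze=20)

```text
time_s: 16.7
ee_pos: [0.6113, -0.2004, -0.0069]
orientation: [-0.001, 0.081, 0.997, 0.0]
ft_force: [0.5, -0.6, -0.5]
finger_gap: 0.329
finger_force: 0.1
```

Emit:
drive_tool(dp=[[0,0,0],[0,0,0]], turn=[[0,0,0],[0,0,0]], grip=3.2)

```text
time_s: 16.9
ee_pos: [0.6115, -0.2005, -0.0068]
orientation: [-0.001, 0.081, 0.997, 0.0]
ft_force: [0.1, 0.2, -0.2]
finger_gap: 0.376
finger_force: 0.0
```

On release the tool sank 1 mm freely, so the handle itself was resting on the floor. I'll open wider and rise.

Emit:
drive_tool(dp=[[0,0,0],[0,0,0],[0,0,0]], turn=[[0,0,0],[0,0,0],[0,0,0]], grip=5.0)

```text
time_s: 17.2
ee_pos: [0.612, -0.2005, -0.0063]
orientation: [-0.0, 0.081, 0.997, 0.0]
ft_force: [-0.0, 0.6, -1.2]
finger_gap: 0.585
finger_force: 0.0
```

Emit:
drive_tool(dp=[[0,0,1],[0,0,3],[0,0,6],[0,0,10],[0,0,14]], turn=[[0,0,0],[0,0,0],[0,0,0],[0,0,0],[0,0,0]])

```text
time_s: 17.7
ee_pos: [0.6117, -0.2006, 0.1358]
orientation: [-0.0, 0.08, 0.997, -0.0]
ft_force: [1.3, 0.7, 0.3]
finger_gap: 0.586
finger_force: 0.0
```

Emit:
drive_tool(dp=[[0,0,4],[0,0,8],[0,0,8],[0,0,8]], turn=[[0,0,0],[0,0,0],[0,0,0],[0,0,0]])

```text
time_s: 18.1
ee_pos: [0.6125, -0.2005, 0.2159]
orientation: [0.002, 0.081, 0.997, 0.0]
ft_force: [0.1, -0.4, -1.2]
finger_gap: 0.587
finger_force: 0.0
```

Run:
```python
from plant import monitor, capture
from h import *
s=monitor.get_state(); c=capture("wrist"); e=capture("side"); f=capture("scene")
print(s["time_s"],s["ee_pos"],s["ft_force"],s["finger_gap"])
o=np.zeros((600,800,3),np.uint8)
o[:300,:400]=cv2.resize(c["color"],(400,300),interpolation=3)
o[:300,400:]=cv2.resize(f["color"],(400,300),interpolation=3)
o[300:600,:400]=cv2.resize(e["color"],(400,300),interpolation=3)
o[300:600,400:]=cv2.resize(f["color"][230:380,80:280],(400,300),interpolation=2)
cv2.imwrite("pics/w6.png",o[...,::-1])
```

```text
18.1 [ 0.61249474 -0.20049033  0.21592888] [ 0.13659081 -0.37438488 -1.24578018] 0.5865173177159045
```

View pics/w6.png

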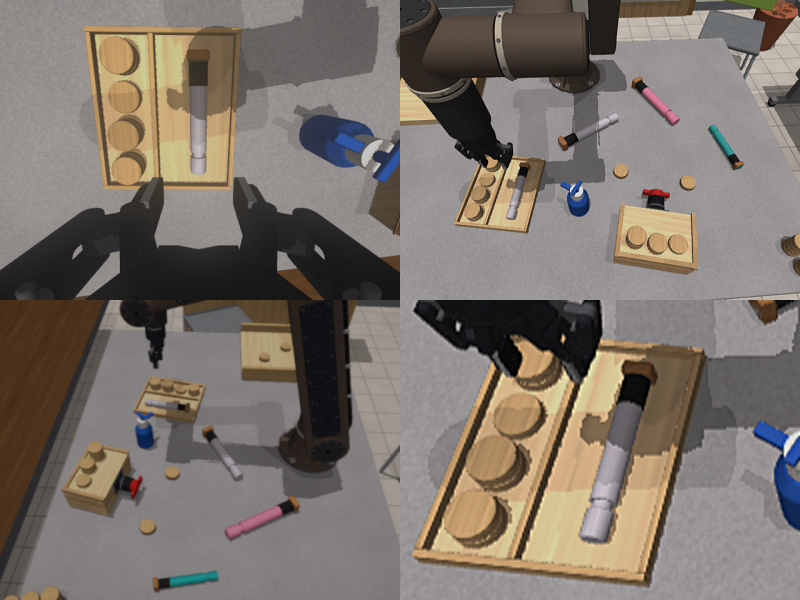

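The handle lies flat inside the bay (wrist (200,110)), clear of the walls. The pucks and sprayer are in place, and the gripper is clear. I'm handing in.

```bash
python3 -c "
from plant import robot; print(robot.sign_off())"
```

```text
the job is handed in; nothing more can be done
None
```

The handle was released with the collar on its stop, drawn straight out, and laid flat in the empty bay; the pucks and sprayer look unmoved in the last pictures, and the job was handed in at about 18 s of robot time (58 s allowed).

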